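Sorting cardboard cores by rolling them down a slanted light box

ROBOT

A 6-joint arm with a two-finger parallel gripper is mounted at the origin on the work surface. World frame = base frame: x ahead of the robot, y to its left, z up, the work surface at z = 0. Lengths are in m, angles in rad, forces in N, time in s.
With the tool pointing down it reaches from about 0.35 to 0.975 m from the base axis. Payload 4.9 kg.
Tool frame: the origin (TCP) lies midway between the tips of the shut fingers; the grasp point (between the pads) lies 19 mm behind it; z points along the fingers, y is the line along which they close (so a half turn about z gives the same grasp; the last joint's range is limited). The gripper opens to 85 mm and grips with 20 to 120 N. Pads are 22 mm wide; open, the fingers measure 114 mm over their backs; the gripper's body (76 mm by 85 mm) begins 54 mm behind the grasp point. The pads swing forward as they close: fully open they stand 13 mm farther back than shut.
Start: joints at [1.095, 0.053, 1.613, -0, 1.476, -0.119], TCP at [0.218, 0.586, 0.231] pointing down, gripper open.
Joint ranges: [-3.01, 3.01], [-1.01, 2.22], [0.06, 2.58], [-1.02, 4.17], [0.09, 2.62], [-3.14, 3.14]. Speed limits (rad/s): [2.57, 2.57, 3.14, 3.14, 3.14, 3.14].

INTERFACE

Orientations are given as a unit quaternion [w, x, y, z].
In Python, from plant import state, grab_frame, job_done, cut_out, place_of gives the robot as it stands.
- The arm moves only by the tool jog_arm, never from a script. Its argument "motion" is text: rows parted by semicolons, each of 7 numbers parted by spaces: the opening in per cent of the stroke, from 0 (shut) to 100 (fully open), then the shift along the tool's x, y, z as a fraction of full scale, then the turn, a rotation vector about the tool's x, y, z as a fraction of full scale. A call has exactly 5 rows; each row is the pose to reach, as a shift and turn from the pose commanded when the call began, along the tool's axes at that moment; what a row does not reach only later rows make up. Full scale, the value 1, is 50 cm for a shift and 1.5 rad for a turn. A row lasts 1/8 s, in which the tool goes at most 62.5 mm and 10.7 degrees, less where a joint would pass 70% of its speed; a pose out of reach is approached as far as the arm can. A call with a number of a shift or a turn outside -1 to 1 is refused whole. A call with a gripper value outside its range is refused whole. The fingers move at their own pace and stop on an object; the grip force is fixed at half the most. Time passes only in rows, so rows that repeat a pose let the fingers close, or fill a call up. It gives the time, the measured TCP pose, the force, the opening and the grip force at its end, in the units of the state.
- state(): the state, without advancing time (a new reading comes with each control period).
- grab_frame(name): name is "scene" or "top" or "wrist"; returns a dict with "color" (420x560x3 uint8, red, green, blue), "range_z" (420x560 float32, m along the optical axis (not along the pixel's ray), 0 where there is no reading), "intrinsics" (3x3 intrinsics, pixels), "k1" (the pictures are not rectified: a ray, as slopes to the right and down, at radius r is drawn at 1 + k1 r^2 times it, then the intrinsics apply), "world_from_camera" (4x4, takes a point from camera to world coordinates). Camera axes: x right, y up, looking along -z (the intrinsics and any distortion apply to the point x, -y, -z); pixel columns grow to the right and rows downward; lengths in m; the calibration is good to about 2 mm. A picture is of the moment at which its call begins.
- job_done(): hands the job in; it is judged then, once.
Trained networks look in the newest picture that a camera, given by its name, has taken for a name from the list of things; names that differ only in an ending like _2 or _b are one class to them, and where a whole thing is asked for, a point or a joint stands for the part that bears it (a point fixed in the world has none). Each returns a list of dicts, best first, with "p" (0 to 1); they miss things now and then, are a little off and sometimes report something else, mostly with a low value. They report only what shows in the picture. A call takes as long as a camera call. They do not tell look-alikes from the thing itself.
- cut_out(camera, thing): "pixels" (420x560 bool, what is visible of it).
- place_of(camera, thing): "at" ([x, y, z] in m, in world coordinates, good to about 4 mm: a listed point, or the origin of a listed thing).
The state is a dict: "time": time; "joint_pos": joint angles; "joint_vel": joint speeds; "joint_efforts": joint torques, N m; "tool_pos": TCP position; "tool_rot": TCP orientation; "contact_force": force on the tool from outside, world axes, zero at the start; "ft_torque": the same for the moment, N m; "gripper_width": opening from 0.0 (shut) to 1.0 (fully open); "grasp_force": force on a finger pad.
Only numpy, scipy, OpenCV 4.12 (cv2) and the standard library are available. Lean on these libraries where they do the work, as an engineer would, in place of code of your own. Each camera call takes 0.05 s, during which the arm holds its last target. There are 200 camera calls.

TASK

The last two cardboard cores in the sloping rack have to be sorted. Lay each one level across the upper half of the slanted light box, square to the slope, and let go: a core that rolls away runs down by itself into the wooden tray at the foot and is left there untouched, while one that stays put on the glass is crushed, so take it off again and lay it in the open cardboard waste box. Set the cores down rather than dropping or throwing them, and leave the bottle and the tub alone.

Things in the scene. Friction and masses are not known exactly. Their poses are not given: they have to be found in the camera images.
- core_a_center (a point): Middle of a brown cardboard core, 160 mm long, 70 g, x along it. Of the two cores one is round, 44 mm across, and rolls at once; the other is crushed all along to a flat oval 50 mm wide, 34 mm thick (z square to its two flat faces, each 16 mm wide) and stays put on the glass. Which is which is not told. Each starts in a cradle of the rack, sloping 35 degrees, the crushed one on a flat face.
- core_b_center (a point): Middle of the other cardboard core, 160 mm long, x along it; round (44 mm across) or crushed (50 by 34 mm), see the first. Which core lies in which cradle varies.
- rack: Fixed plywood rack, 250 mm wide (y), 122 mm high, origin under its centre. Its board slopes up at 35 degrees towards +x (away from the robot). Two cradles at y = +65 and -65 mm, each two battens 20 mm high, 36 mm wide over both: fingers have 20 mm of free depth below a core's underside. A foot lip 38 mm high holds the low ends. It stands left or right of the light box, the waste box opposite.
- lightbox: Fixed wedge-shaped wooden light box, white lit panel flush with its frame: 276 mm long (x), 300 mm wide (y), origin under its centre. Its top is one smooth plane sloping down at 10 degrees towards its +x (away from the robot): 99 mm high at the upper edge (x = -138 mm), 50 mm at the foot (x = +138 mm). The upper half is x below 0.
- glass_mid (a point): Centre of the light box's sloping top, on its surface, 74 mm above the table; axes as the light box (not tilted).
- tray: Fixed wooden tray close against the foot of the light box, catching what rolls down: outside 118 mm (x) by 246 mm (y), walls and floor 9 mm thick, walls 38 mm high on the light box's side, 75 mm on the far side, 60 mm at the ends. Origin under its centre; x points away from the light box.
- wastebox: Fixed open cardboard box, outside 230 mm (x) by 200 mm (y), 85 mm high, walls 5 mm, with short flaps turned down outside, empty but for a scrap of paper. Origin at the centre of its underside.
- bottle: Bystander: clear glass bottle, 54 mm in diameter, 125 mm high, red cap. Origin at the centre of its underside.
- tub: Bystander: blue plastic tub with a white lid, 96 mm in diameter, 80 mm high. Origin at the centre of its underside.
Mind the look-alikes: they are no part of the job. What is shaped like the part that bears core_b_center but green is not meant. Leave any red look-alike of the part that bears core_a_center alone.

How it is judged:
By the outcome, as a careful person would: the job done as asked, in the order asked, and still so for the second after the job is handed in, with the robot touching nothing.
It also fails if it takes over 70 s, if anything falls off the work surface, if the arm or the gripper's body presses on something with over 40 N, if the wrist force passes 120 N, or if a joint passes its speed limit or range.

## Working session

There is one attempt and no reset: what is moved stays moved. The work goes in short steps, Python scripts to look and compute and a tool call to move; the robot and the scene stay as the last step left them, time stands still between calls to the robot, and variables do not carry over. Pictures are saved under pics/ and viewed, at most 10 in all, crops included, and the job is handed in when it is done.

Besides the shell and the picture viewer there is one more tool, called after ">>>" by a JSON object that holds its "fn" and its "kwargs". jog_arm: Moves the arm, as the interface text tells. Shift numbers are shares of 50 cm and turn numbers shares of 1.5 rad, none past 1 either way. Its arguments: {"type":"object","properties":{"motion":{"type":"string"}},"required":["motion"]}

```bash
mkdir -p pics; ls; cat > h.py <<'E'
import numpy as np, cv2
from plant import *
def cloud(f):
    K=f["intrinsics"];k1=f["k1"];h,w=f["range_z"].shape
    u,v=np.meshgrid(np.arange(w),np.arange(h))
    p=np.stack([u,v],-1).reshape(-1,1,2).astype(float)
    s=cv2.undistortPoints(p,np.array(K,float),np.array([k1,0,0,0,0.])).reshape(h,w,2)
    z=f["range_z"];P=np.stack([s[...,0]*z,-s[...,1]*z,-z],-1)
    T=f["world_from_camera"];W=P@T[:3,:3].T+T[:3,3];W[z==0]=np.nan
    return W
E
python3 - <<'E'
from h import *
print(state())
ims=[]
for c in ("scene","top"):
    f=grab_frame(c);ims.append(f["color"]);np.savez(f"/tmp/{c}.npz",**f)
    for t in ("core_a_center","core_b_center","rack","lightbox","glass_mid","tray","wastebox","bottle","tub"):
        print(c,t,[(round(d["p"],2),np.round(d["at"],3).tolist()) for d in place_of(c,t)])
    cv2.imwrite(f"pics/{c}0.png",f["color"][...,::-1])
E
```

```text
pics
{'time': 0.0, 'joint_pos': array([ 1.09500077e+00,  5.33640693e-02,  1.61427547e+00,  2.33430948e-05,
        1.47598746e+00, -1.18967182e-01]), 'joint_vel': array([-0.00041528,  0.00144658,  0.00039839,  0.00139846, -0.00013412,
       -0.00132871]), 'joint_efforts': array([-5.16854889e-04, -3.93680978e+01, -3.70179927e+01, -1.77190377e-04,
        7.23450183e-03, -4.38232448e-06]), 'tool_pos': array([0.21800755, 0.58509358, 0.23006961]), 'tool_rot': array([-3.09156734e-04,  1.77470162e-01,  9.84125656e-01, -9.69119314e-04]), 'contact_force': array([-0.12967943,  0.52988361, -0.26006315]), 'ft_torque': array([-0.00730977, -0.01159188,  0.00291666]), 'grasp_force': 0.0, 'gripper_width': 0.9995129714070287}
scene core_a_center [(0.76, [0.29, 0.176, 0.018]), (0.73, [0.477, 0.286, 0.101])]
scene core_b_center [(0.89, [0.281, 0.384, 0.027]), (0.85, [0.42, 0.599, 0.018]), (0.73, [0.496, 0.412, 0.102])]
scene rack [(0.78, [0.515, 0.342, 0.0])]
scene lightbox [(0.71, [0.575, -0.034, 0.006]), (0.65, [0.74, -0.32, -0.002]), (0.63, [0.751, 0.306, -0.005])]
scene glass_mid []
scene tray [(0.69, [0.775, -0.015, -0.002]), (0.52, [0.517, 0.34, 0.002])]
scene wastebox [(0.58, [0.513, -0.329, -0.002])]
scene bottle [(0.81, [0.751, 0.304, -0.003])]
scene tub [(0.97, [0.74, -0.322, 0.0])]
top core_a_center [(0.65, [0.476, 0.279, 0.094]), (0.62, [0.291, 0.176, 0.012])]
top core_b_center [(0.89, [0.492, 0.418, 0.1]), (0.77, [0.282, 0.385, 0.023])]
top rack [(0.86, [0.516, 0.338, 0.001])]
top lightbox [(0.63, [0.576, -0.036, -0.0])]
top glass_mid [(0.83, [0.574, -0.038, 0.076]), (0.22, [0.514, -0.325, -0.003])]
top tray [(0.69, [0.776, -0.013, -0.0])]
top wastebox [(0.65, [0.514, -0.327, -0.0])]
top bottle [(0.68, [0.755, 0.298, 0.002]), (0.36, [0.743, -0.322, -0.0])]
top tub [(0.59, [0.742, -0.319, -0.002])]
```

View pics/scene0.png

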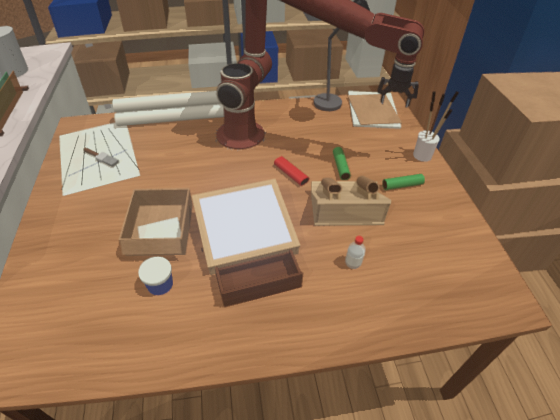

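View pics/top0.png

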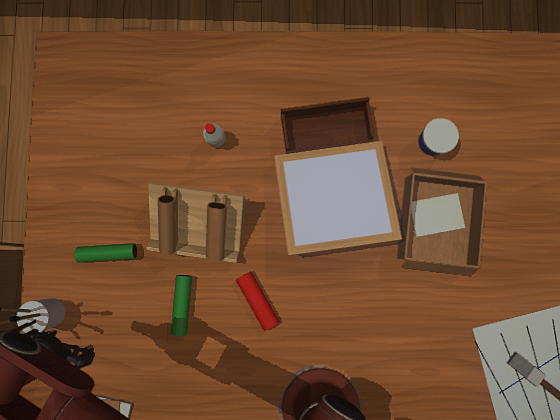

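```bash
python3 - <<'E'
from h import *
for c in ("scene","top"):
    f=dict(np.load(f"/tmp/{c}.npz"));W=cloud(f)
    print(c,np.round(f["world_from_camera"][:3,3],3))
    # brown core points in rack: above board plane
    for cen in ((.477,.283),(.494,.415)):
        m=(abs(W[...,0]-cen[0])<.12)&(abs(W[...,1]-cen[1])<.06)&(W[...,2]>.03)
        P=W[m]; 
        th=np.radians(35); 
        # height normal to 35deg slope, assume yaw from rack ~ unknown: fit later
        print(cen,len(P),np.round(P.min(0),3),np.round(P.max(0),3))
    g=(abs(W[...,0]-.575)<.1)&(abs(W[...,1]+.036)<.12)
    P=W[g];A=np.c_[P[:,:2]-[.575,-.036],np.ones(len(P))]
    q=np.linalg.lstsq(A,P[:,2],rcond=None)[0];print("glass",q,np.degrees(np.arctan(np.hypot(q[0],q[1]))),np.degrees(np.arctan2(-q[1],-q[0])),np.std(A@q-P[:,2]))
E
```

```text
scene [ 1.461 -0.081  1.057]
(0.477, 0.283) 1184 [0.406 0.223 0.03 ] [0.596 0.343 0.156]
(0.494, 0.415) 1086 [0.423 0.355 0.03 ] [0.61  0.474 0.16 ]
glass [-0.17257957 -0.02402362  0.07395885] 9.884191025848153 7.924825520905231 0.0023175248474105064
top [0.437 0.095 1.335]
(0.477, 0.283) 2916 [0.398 0.223 0.03 ] [0.594 0.343 0.161]
(0.494, 0.415) 2692 [0.416 0.355 0.03 ] [0.607 0.475 0.166]
glass [-0.17411859 -0.02637599  0.07465694] 9.987665176406374 8.613843001584465 0.00245685467759458
```

```bash
python3 - <<'E'
from h import *
for c in ("top","scene"):
    f=dict(np.load(f"/tmp/{c}.npz"));W=cloud(f)
    m=(abs(W[...,0]-.515)<.13)&(abs(W[...,1]-.34)<.15)&(W[...,2]>.025)&(W[...,2]<.2)
    P=W[m]
    # board plane: ransac with slope ~35
    rng=np.random.default_rng(0);best=0
    for _ in range(3000):
        a=P[rng.choice(len(P),3,False)];n=np.cross(a[1]-a[0],a[2]-a[0]);l=np.linalg.norm(n)
        if l<1e-6: continue
        n=n/l;n*=np.sign(n[2])
        if abs(np.degrees(np.arccos(n[2]))-35)>5: continue
        i=abs((P-a[0])@n)<.003
        if i.sum()>best: best=i.sum();bi=i
    q=P[bi];n=np.linalg.svd(q-q.mean(0))[2][2];n*=np.sign(n[2])
    print(c,best,"slope",np.degrees(np.arccos(n[2])),"yaw",np.degrees(np.arctan2(-n[1],-n[0])))
    yaw=np.arctan2(-n[1],-n[0]); th=np.arccos(n[2])
    ex=np.array([np.cos(yaw)*np.cos(th),np.sin(yaw)*np.cos(th),np.sin(th)]);ey=np.array([-np.sin(yaw),np.cos(yaw),0])
    o=np.array([.515,.34,0]);L=(P-o)@np.c_[ex,ey,n]; h0=L[bi][:,2].mean()
    for s in (-.065,.065):
        k=(abs(L[:,1]-s)<.045)&(L[:,2]-h0>.028)&(L[:,2]-h0<.09)
        Q=L[k]
        # refine core region by height
        t=Q[(abs(Q[:,0]-np.median(Q[:,0]))<.05)]
        prof=[]
        for y in np.arange(s-.04,s+.04,.005):
            z=t[(t[:,1]>=y)&(t[:,1]<y+.005)][:,2]-h0
            if len(z)>3: prof.append((round(y*1000),round(np.median(z)*1000,1),len(z)))
        print(s,"x range",np.percentile(Q[:,0],[1,99]),"ytop",prof)
        ct=[Q[:,0].min()/2+Q[:,0].max()/2,np.median(t[t[:,2]-h0>np.percentile(t[:,2]-h0,50)][:,1]),np.percentile(t[:,2],90)]
        print(" top center world",np.round(o+ct[0]*ex+ct[1]*ey+ct[2]*n,4), "h",ct[2]-h0)
for c in ("top","scene"):
    for r in cut_out(c,"core_a_center"):
        v,u=np.nonzero(r["pixels"]);print(c,round(r["p"],2),u.mean(),v.mean(),len(u))
E
```

```text
top 2652 slope 34.674963834542204 yaw -7.89879359203401
-0.065 x range [-0.05629548  0.11470687] ytop [(-90, np.float64(43.4), 74), (-85, np.float64(50.0), 71), (-80, np.float64(52.6), 63), (-75, np.float64(53.6), 63), (-70, np.float64(54.2), 60), (-65, np.float64(53.7), 63), (-60, np.float64(53.5), 62), (-55, np.float64(52.7), 61), (-50, np.float64(51.8), 47), (-45, np.float64(47.0), 44), (-40, np.float64(38.4), 4)]
 top center world [0.4635 0.2818 0.1104] h 0.05559296569465726
0.065 x range [-0.05613812  0.11442261] ytop [(40, np.float64(41.1), 47), (45, np.float64(50.3), 102), (50, np.float64(56.5), 70), (55, np.float64(59.3), 69), (60, np.float64(61.3), 69), (65, np.float64(61.6), 64), (70, np.float64(60.5), 54), (75, np.float64(58.3), 47), (80, np.float64(55.0), 38), (85, np.float64(49.2), 7)]
 top center world [0.4782 0.4105 0.1164] h 0.062251150942808746
scene 454 slope 34.675901615729735 yaw -8.934064761855348
-0.065 x range [-0.04745238  0.11925331] ytop [(-90, np.float64(37.5), 16), (-85, np.float64(44.0), 19), (-80, np.float64(49.0), 14), (-75, np.float64(41.1), 17), (-70, np.float64(49.8), 14), (-65, np.float64(44.7), 17), (-60, np.float64(48.7), 15), (-55, np.float64(41.3), 15), (-50, np.float64(43.3), 8), (-45, np.float64(39.9), 10)]
 top center world [0.4725 0.278  0.1103] h 0.052113924733783665
0.065 x range [-0.05093257  0.11711023] ytop [(40, np.float64(43.2), 24), (45, np.float64(45.2), 26), (50, np.float64(53.2), 23), (55, np.float64(50.4), 20), (60, np.float64(53.2), 19), (65, np.float64(42.3), 19), (70, np.float64(46.6), 17), (75, np.float64(41.3), 10), (80, np.float64(42.7), 11), (85, np.float64(37.8), 4)]
 top center world [0.4854 0.4036 0.1149] h 0.059765827878929256
top 0.94 257.61712135465666 300.79492003762937 1063
top 0.59 215.75070555032926 230.57478833490123 1063
scene 0.72 291.7616822429907 170.94626168224298 428
scene 0.53 331.5057471264368 185.1647509578544 261
```

```bash
cat >> h.py <<'E'
from scipy.spatial.transform import Rotation as R
def frame(yaw,th):  # th: slope up along x
    y,t=np.radians([yaw,th]);ex=np.array([np.cos(y)*np.cos(t),np.sin(y)*np.cos(t),np.sin(t)])
    ey=np.array([-np.sin(y),np.cos(y),0]);return ex,ey,np.cross(ex,ey)
def go(pos,x,y):
    """tool delta to TCP pos with tool axes x,y"""
    s=state();q=s["tool_rot"];T=R.from_quat(np.r_[q[1:],q[0]])
    G=R.from_matrix(np.c_[x,y,np.cross(x,y)])
    d=T.inv().apply(pos-s["tool_pos"]);r=(T.inv()*G).as_rotvec()
    print("t",s["time"],"pos",np.round(s["tool_pos"],4),"dist",np.linalg.norm(d),"deg",np.degrees(np.linalg.norm(r)))
    print("row",np.round(np.r_[d/.5,r/1.5],3))
E
python3 - <<'E'
from h import *
f=dict(np.load("/tmp/top.npz"));W=cloud(f)
ex,ey,n=frame(-8,35);o=np.array([.5155,.339,0])
L=(W.reshape(-1,3)-o)@np.c_[ex,ey,n]
L=L[(abs(L[:,0])<.17)&(abs(L[:,1])<.14)&(W.reshape(-1,3)[:,2]>.02)]
b=L[(abs(L[:,1])<.03)&(abs(L[:,0]-.03)<.06)];h0=np.median(b[:,2]);print("h0",h0,len(b))
for s,rad in((-.067,.034),(.064,.044)):
    k=L[(abs(L[:,1]-s)<.012)&(L[:,2]-h0>.04)&(L[:,2]-h0<.08)]
    xe=np.percentile(k[:,0],99.5)
    for a in np.arange(-.06,.13,.03):
        j=k[abs(k[:,0]-a)<.01]
        w=L[(abs(L[:,0]-a)<.012)&(abs(L[:,1]-s)<.045)&(L[:,2]-h0>.035)]
        print(round(a,3),np.round([np.median(j[:,2])-h0 if len(j) else 0,*(np.percentile(w[:,1],[2,98]) if len(w) else [0])],4))
    top=np.median(k[(k[:,0]>-.02)&(k[:,0]<.09)][:,2])
    for c0 in (.032,): print(s,"xend",xe,"top",top-h0,"centre",o+c0*ex+s*ey+(h0+.020+rad/2+(0 if rad<.04 else -.002))*n)
# waste box rim and light box yaw
P=W.reshape(-1,3)
q=P[(abs(P[:,0]-.514)<.16)&(abs(P[:,1]+.328)<.14)&(P[:,2]>.076)&(P[:,2]<.1)]
print("waste",cv2.minAreaRect(q[:,:2].astype(np.float32)))
q=P[(abs(P[:,0]-.575)<.2)&(abs(P[:,1]+.036)<.2)&(P[:,2]>.045)&(P[:,2]<.11)]
l=(q-[.575,-.036,0])@np.c_[frame(8.3,0)];q=q[(abs(l[:,0])<.136)&(abs(l[:,1])<.165)]
print("lb",cv2.minAreaRect(q[:,:2].astype(np.float32)))
E
```

```text
h0 0.06207630613762587 1418
-0.06 [ 0.     -0.108  -0.0237]
-0.03 [ 0.051  -0.0881 -0.0417]
0.0 [ 0.0514 -0.0881 -0.035 ]
0.03 [ 0.0511 -0.0868 -0.0234]
0.06 [ 0.0517 -0.0875 -0.0414]
0.09 [ 0.0509 -0.0876 -0.0399]
0.12 [ 0.0476 -0.0869 -0.042 ]
-0.067 xend 0.11488558147985439 top 0.05132608303186313 centre [0.47585838 0.27691282 0.099513  ]
-0.06 [0.0506 0.0202 0.1085]
-0.03 [0.0579 0.0442 0.084 ]
0.0 [0.0581 0.0445 0.0832]
0.03 [0.0586 0.0214 0.102 ]
0.06 [0.0578 0.0474 0.1078]
0.09 [0.0579 0.0454 0.0845]
0.12 [0.0511 0.0468 0.0851]
0.064 xend 0.11450985579259541 top 0.05799564355878305 centre [0.49238607 0.40687742 0.10197046]
waste ((0.5151326060295105, -0.305393248796463), (0.24411152303218842, 0.24603523313999176), 83.4632339477539)
lb ((0.575308620929718, -0.038326650857925415), (0.2719663977622986, 0.2986527383327484), 8.280194282531738)
```

```bash
cat >> h.py <<'E'
ex,ey,n=frame(-8,35)
RND=np.array([.4924,.4069,.1020]);CR=np.array([.4760,.2775,.0990])
gx,gy,gn=frame(8.3,-10)   # glass: gx downhill
GM=np.array([.575,-.037,.0743])
E
python3 -c "
from h import *
go(RND+.11*n,-ex,ey)"
```

```text
t 1.1 pos [0.2183 0.5856 0.2313] dist 0.27425613015413475 deg 37.08051621231753
row [-0.515 -0.171  0.078 -0.044 -0.406 -0.14 ]
```

>>> {"fn": "jog_arm", "kwargs": {"motion": "100 -0.1 -0.03 -0.05 -0.009 -0.08 -0.03; 100 -0.2 -0.07 -0.04 -0.018 -0.16 -0.06; 100 -0.3 -0.1 0 -0.026 -0.24 -0.08; 100 -0.41 -0.14 0.04 -0.035 -0.32 -0.11; 100 -0.515 -0.171 0.078 -0.044 -0.406 -0.14"}}

```text
time: 1.72
tool_pos: [0.431, 0.4147, 0.1925]
tool_rot: [0.302, 0.066, 0.951, -0.021]
contact_force: [0.8, -0.2, -0.6]
gripper_width: 0.997
grasp_force: 0.0
```

```bash
python3 - <<'E'
from h import *
f=grab_frame("wrist");cv2.imwrite("pics/w1.png",f["color"][...,::-1])
for t in ("core_b_center",): print([(round(d["p"],2),np.round(d["at"],3).tolist()) for d in place_of("wrist",t)])
W=cloud(f).reshape(-1,3);L=(W-RND)@np.c_[ex,ey,n]
k=L[(abs(L[:,0])<.05)&(abs(L[:,1])<.04)&(L[:,2]>-.005)&(L[:,2]<.04)]
print(len(k),np.percentile(k[:,1],[1,50,99]),np.percentile(k[:,2],[50,95]))
go(RND+.11*n,-ex,ey);go(RND-.017*n,-ex,ey)
E
```

```text
[(0.88, [0.494, 0.409, 0.099]), (0.63, [0.417, 0.602, 0.025])]
8726 [-0.01642545  0.00421318  0.02559604] [0.01772273 0.02059679]
t 1.825 pos [0.4288 0.4106 0.1864] dist 0.007730919945787507 deg 0.5704564515559609
row [-0.007  0.01  -0.009 -0.006 -0.002  0.001]
t 1.825 pos [0.4288 0.4106 0.1864] dist 0.1226794067209599 deg 0.5704564515559609
row [-0.008  0.013  0.245 -0.006 -0.002  0.001]
```

>>> {"fn": "jog_arm", "kwargs": {"motion": "100 -0.007 0.018 0.06 -0.006 -0.002 0; 100 -0.008 0.018 0.14 -0.006 -0.002 0; 100 -0.008 0.018 0.2 -0.006 -0.002 0; 100 -0.008 0.018 0.245 -0.006 -0.002 0; 100 -0.008 0.018 0.245 -0.006 -0.002 0"}}

```text
time: 2.45
tool_pos: [0.5037, 0.4139, 0.093]
tool_rot: [0.301, 0.066, 0.951, -0.018]
contact_force: [-0.2, 1.2, -0.2]
gripper_width: 0.998
grasp_force: 0.0
```

```bash
python3 - <<'E'
from h import *
go(RND-.017*n+.003*ey,-ex,ey)
E
```

```text
t 2.45 pos [0.5037 0.4139 0.093 ] dist 0.007408694772424795 deg 0.3869940197179403
row [ 0.006 -0.011  0.008  0.004  0.001 -0.   ]
```

>>> {"fn": "jog_arm", "kwargs": {"motion": "100 0.003 -0.006 0.006 0 0 0; 20 0.003 -0.006 0.006 0 0 0; 20 0.003 -0.006 0.006 0 0 0; 20 0.003 -0.006 0.006 0 0 0; 20 0.003 -0.006 0.006 0 0 0"}}

```text
time: 3.08
tool_pos: [0.5037, 0.4112, 0.0922]
tool_rot: [0.302, 0.065, 0.951, -0.017]
contact_force: [-4.6, -2.8, 6.9]
gripper_width: 0.495
grasp_force: 59.6
```

```bash
python3 - <<'E'
from h import *
go(RND-.017*n+.003*ey,-ex,ey); s=state();print(s["gripper_width"],s["grasp_force"],s["contact_force"])
E
```

```text
t 3.075 pos [0.5037 0.4112 0.0922] dist 0.005034120892482229 deg 0.5111999816449517
row [ 0.006 -0.006  0.006  0.005  0.003 -0.   ]
0.4947957293158419 59.6041864156723 [-4.57449752 -2.7686271   6.88721483]
```

>>> {"fn": "jog_arm", "kwargs": {"motion": "20 0 0 -0.06 0 0 0; 20 0 0 -0.13 0 0 0; 20 0 0 -0.2 0 0 0; 20 0 0 -0.26 0 0 0; 20 0 0 -0.28 0 0 0"}}

```text
time: 3.7
tool_pos: [0.4235, 0.4222, 0.2077]
tool_rot: [0.303, 0.065, 0.951, -0.015]
contact_force: [1.0, -0.4, -0.4]
gripper_width: 0.495
grasp_force: 62.5
```

```bash
python3 - <<'E'
from h import *
go(GM-.06*gx+.13*gn,gy,gx); s=state();print(s["gripper_width"],s["grasp_force"],s["contact_force"])
E
```

```text
t 3.7 pos [0.4235 0.4222 0.2077] dist 0.4786277783283055 deg 84.09384732244774
row [-0.299 -0.89   0.188  0.368  0.421  0.803]
0.4950566183010198 62.52885460853577 [ 1.02569461 -0.36330387 -0.42192391]
```

>>> {"fn": "jog_arm", "kwargs": {"motion": "20 -0.03 -0.07 -0.05 0.03 0.04 0.08; 20 -0.06 -0.16 -0.06 0.07 0.08 0.16; 20 -0.09 -0.26 -0.05 0.11 0.125 0.24; 20 -0.12 -0.35 -0.03 0.15 0.17 0.32; 20 -0.15 -0.445 0 0.184 0.21 0.4"}}

```text
time: 4.32
tool_pos: [0.455, 0.1908, 0.2469]
tool_rot: [0.131, 0.385, 0.912, -0.045]
contact_force: [1.2, -0.0, 0.2]
gripper_width: 0.493
grasp_force: 62.5
```

```bash
python3 - <<'E'
from h import *
go(GM-.06*gx+.13*gn,gy,gx); s=state();print(s["gripper_width"],s["grasp_force"],s["contact_force"])
E
```

```text
t 4.325 pos [0.455  0.1908 0.2469] dist 0.2500558850450917 deg 41.86947174866966
row [-0.416 -0.207  0.185  0.182  0.211  0.4  ]
0.4928682717754983 62.5310218334198 [ 1.15138929 -0.01720971  0.21525946]
```

>>> {"fn": "jog_arm", "kwargs": {"motion": "20 -0.1 -0.05 0.03 0.04 0.045 0.085; 20 -0.2 -0.1 0.07 0.08 0.09 0.17; 20 -0.3 -0.15 0.12 0.12 0.135 0.26; 20 -0.416 -0.207 0.185 0.16 0.18 0.34; 20 -0.416 -0.207 0.185 0.182 0.211 0.4"}}

```text
time: 4.95
tool_pos: [0.5396, -0.0445, 0.2109]
tool_rot: [-0.059, 0.654, 0.752, -0.068]
contact_force: [-0.2, 0.0, -0.9]
gripper_width: 0.493
grasp_force: 62.5
```

```bash
python3 - <<'E'
from h import *
f=grab_frame("wrist");cv2.imwrite("pics/w2.png",f["color"][...,::-1])
W=cloud(f);h=(W-GM)@np.c_[gx,gy,gn]
f=grab_frame("scene");W=cloud(f).reshape(-1,3);L=(W-GM)@np.c_[gx,gy,gn]
k=L[(abs(L[:,0]+.06)<.04)&(abs(L[:,1])<.12)&(L[:,2]>.08)&(L[:,2]<.17)]
print(len(k),np.percentile(k,[1,50,99],axis=0))
s=state();print("tcp in glass",(s["tool_pos"]-GM)@np.c_[gx,gy,gn],s["contact_force"])
cv2.imwrite("pics/s2.png",cv2.resize(f["color"][130:320,100:420,::-1],None,fx=2,fy=2))
go(GM-.06*gx+.012*gn,gy,gx)
E
```

```text
603 [[-0.073246   -0.08236321  0.12959271]
 [-0.04245463 -0.02054504  0.15514195]
 [-0.02303646  0.07627716  0.16420118]]
tcp in glass [-0.05903418 -0.00097169  0.12874372] [ 0.68276928  0.23107022 -0.73409693]
t 5.05 pos [ 0.5397 -0.0431  0.2113] dist 0.11675176182594511 deg 0.192780852411471
row [ 0.002 -0.001  0.233 -0.002  0.001 -0.001]
```

View pics/s2.png

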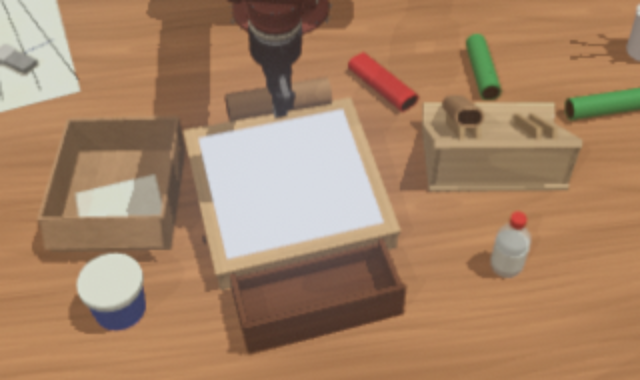

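View pics/w2.png

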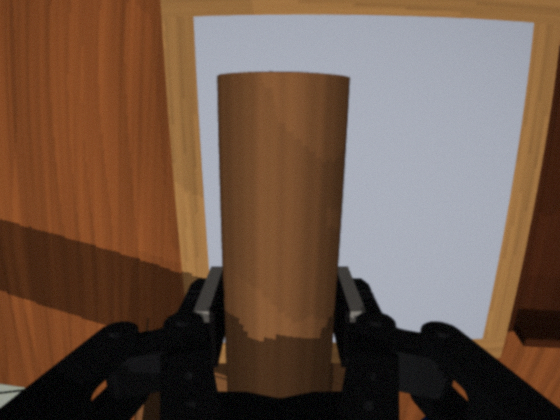

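>>> {"fn": "jog_arm", "kwargs": {"motion": "20 0.002 -0.001 0.08 -0.002 0.001 0; 20 0.002 -0.001 0.16 -0.002 0.001 0; 20 0.002 -0.001 0.21 -0.002 0.001 0; 20 0.002 -0.001 0.231 -0.002 0.001 0; 20 0.002 -0.001 0.231 -0.002 0.001 0"}}

```text
time: 5.68
tool_pos: [0.5188, -0.0422, 0.0997]
tool_rot: [-0.056, 0.65, 0.755, -0.065]
contact_force: [-1.2, 0.1, -1.2]
gripper_width: 0.494
grasp_force: 62.6
```

>>> {"fn": "jog_arm", "kwargs": {"motion": "20 0 0 0 0 0 0; 20 0 0 0 0 0 0; 20 0 0 0.002 0 0 0; 20 0 0 0.004 0 0 0; 20 0 0 0.004 0 0 0"}}

```text
time: 6.3
tool_pos: [0.5188, -0.0429, 0.0978]
tool_rot: [-0.056, 0.651, 0.755, -0.065]
contact_force: [0.0, -0.1, -0.2]
gripper_width: 0.491
grasp_force: 62.6
```

```bash
python3 - <<'E'
from h import *
s=state();print("tcp in glass",(s["tool_pos"]-GM)@np.c_[gx,gy,gn],s["contact_force"])
f=grab_frame("scene");cv2.imwrite("pics/s3.png",f["color"][...,::-1]);W=cloud(f).reshape(-1,3);L=(W-GM)@np.c_[gx,gy,gn]
k=L[(abs(L[:,0]+.06)<.03)&(abs(abs(L[:,1])-.06)<.02)&(L[:,2]>.02)&(L[:,2]<.08)]
print(len(k),np.percentile(k,[50,90,98],axis=0))
E
```

```text
tcp in glass [-0.05971698  0.00226228  0.01331815] [ 0.04235859 -0.07986765 -0.241938  ]
293 [[-0.04685286  0.04061161  0.04205377]
 [-0.03709245  0.07204467  0.04768404]
 [-0.03577839  0.07830705  0.05054261]]
```

>>> {"fn": "jog_arm", "kwargs": {"motion": "20 0 0 0.002 0 0 0; 20 0 0 0.004 0 0 0; 20 0 0 0.006 0 0 0; 20 0 0 0.006 0 0 0; 20 0 0 0.006 0 0 0"}}

```text
time: 6.98
tool_pos: [0.5183, -0.043, 0.095]
tool_rot: [-0.056, 0.651, 0.755, -0.065]
contact_force: [0.2, -1.1, -0.9]
gripper_width: 0.495
grasp_force: 62.6
```

>>> {"fn": "jog_arm", "kwargs": {"motion": "20 0 0 0.001 0 0 0; 20 0 0 0.002 0 0 0; 20 0 0 0.003 0 0 0; 20 0 0 0.003 0 0 0; 20 0 0 0.003 0 0 0"}}

```text
time: 7.6
tool_pos: [0.5184, -0.0432, 0.0939]
tool_rot: [-0.055, 0.651, 0.755, -0.065]
contact_force: [0.3, -1.5, 3.0]
gripper_width: 0.495
grasp_force: 62.8
```

>>> {"fn": "jog_arm", "kwargs": {"motion": "100 0 0 0 0 0 0; 100 0 0 0 0 0 0; 100 0 0 -0.04 0 0 0; 100 0 0 -0.13 0 0 0; 100 0 0 -0.24 0 0 0"}}

```text
time: 8.22
tool_pos: [0.538, -0.0397, 0.2132]
tool_rot: [-0.056, 0.651, 0.755, -0.065]
contact_force: [1.6, -0.6, 0.7]
gripper_width: 1.0
grasp_force: 0.0
```

```bash
python3 - <<'E'
from h import *
s=state();print("tcp in glass",(s["tool_pos"]-GM)@np.c_[gx,gy,gn],s["contact_force"],s["gripper_width"])
f=grab_frame("scene");cv2.imwrite("pics/s4.png",f["color"][...,::-1])
go(CR+.11*n,-ex,ey)
E
```

```text
tcp in glass [-0.06056994  0.00263684  0.13037582] [ 1.6470101  -0.57608605  0.74888851] 1.0004381223741887
t 8.275 pos [ 0.5431 -0.0404  0.2232] dist 0.35309357447443984 deg 83.16477914391336
row [ 0.685 -0.148  0.089 -0.351 -0.413 -0.801]
```

View pics/s4.png

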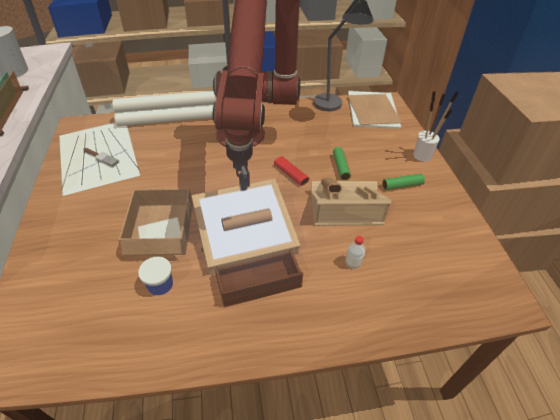

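>>> {"fn": "jog_arm", "kwargs": {"motion": "100 0.06 -0.01 -0.03 -0.035 -0.04 -0.08; 100 0.13 -0.03 -0.03 -0.07 -0.08 -0.16; 100 0.2 -0.04 -0.02 -0.1 -0.12 -0.24; 100 0.27 -0.06 0 -0.14 -0.16 -0.32; 100 0.34 -0.074 0 -0.175 -0.206 -0.4"}}

```text
time: 8.9
tool_pos: [0.4766, 0.1239, 0.2187]
tool_rot: [0.128, 0.383, 0.914, -0.045]
contact_force: [0.5, 0.4, 0.4]
gripper_width: 0.997
grasp_force: 0.0
```

```bash
python3 - <<'E'
from h import *
go(CR+.11*n,-ex,ey)
f=grab_frame("scene");cv2.imwrite("pics/s5.png",cv2.resize(f["color"][130:320,100:420,::-1],None,fx=2,fy=2))
E
```

```text
t 8.9 pos [0.4766 0.1239 0.2187] dist 0.17669144486504387 deg 41.777831829335604
row [ 0.324  0.138 -0.027 -0.177 -0.215 -0.398]
```

View pics/s5.png

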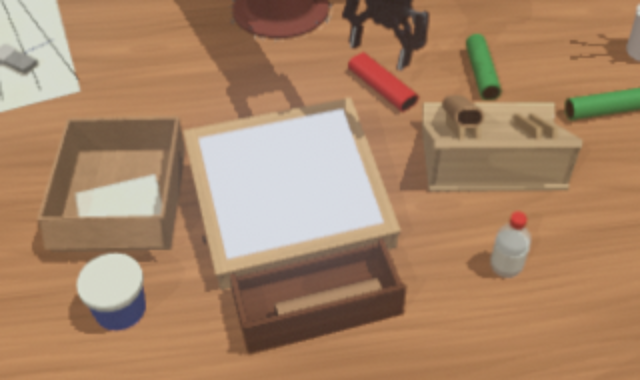

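The round core lies in the tray (crop 330,297) and the glass is clear. Now for the crushed core, still in the rack (crop 463,110).

>>> {"fn": "jog_arm", "kwargs": {"motion": "100 0.06 0.03 -0.04 -0.035 -0.04 -0.08; 100 0.13 0.055 -0.04 -0.07 -0.085 -0.16; 100 0.2 0.083 -0.035 -0.105 -0.13 -0.24; 100 0.26 0.11 -0.03 -0.14 -0.17 -0.32; 100 0.324 0.138 -0.027 -0.177 -0.215 -0.398"}}

```text
time: 9.57
tool_pos: [0.4148, 0.2868, 0.1903]
tool_rot: [0.301, 0.067, 0.951, -0.021]
contact_force: [0.8, 0.4, 0.3]
gripper_width: 1.0
grasp_force: 0.0
```

```bash
python3 - <<'E'
from h import *
f=grab_frame("wrist")
print([(round(d["p"],2),np.round(d["at"],3).tolist()) for d in place_of("wrist","core_a_center")])
W=cloud(f).reshape(-1,3);L=(W-CR)@np.c_[ex,ey,n]
k=L[(abs(L[:,0])<.05)&(abs(L[:,1])<.04)&(L[:,2]>-.005)&(L[:,2]<.04)]
print(len(k),np.percentile(k[:,1],[1,50,99]),np.percentile(k[:,2],[50,95]))
go(CR-.013*n,-ex,ey)
E
```

```text
[(0.88, [0.48, 0.284, 0.096]), (0.65, [0.518, 0.346, -0.002])]
9818 [-0.01886915  0.0049657   0.02891559] [0.01470789 0.01629545]
t 9.675 pos [0.4125 0.2867 0.1872] dist 0.12208194147529432 deg 0.27119713075620533
row [-0.005 -0.     0.244 -0.001 -0.003  0.   ]
```

>>> {"fn": "jog_arm", "kwargs": {"motion": "100 -0.005 0.009 0.08 0 -0.003 0; 100 -0.005 0.009 0.15 0 -0.003 0; 100 -0.005 0.009 0.21 0 -0.003 0; 100 -0.005 0.009 0.242 0 -0.003 0; 100 -0.005 0.009 0.242 0 -0.003 0"}}

```text
time: 10.3
tool_pos: [0.4868, 0.2785, 0.0908]
tool_rot: [0.3, 0.07, 0.951, -0.023]
contact_force: [0.3, -0.7, -0.5]
gripper_width: 1.002
grasp_force: 0.0
```

```bash
python3 - <<'E'
from h import *
go(CR-.013*n+.0045*ey,-ex,ey)
E
```

```text
t 10.3 pos [0.4868 0.2785 0.0908] dist 0.004412732976679495 deg 0.46370994361438667
row [ 0.008  0.004  0.001 -0.004  0.001 -0.004]
```

>>> {"fn": "jog_arm", "kwargs": {"motion": "100 0.004 0.004 0.002 0 0 0; 20 0.004 0.004 0.002 0 0 0; 20 0.004 0.004 0.002 0 0 0; 20 0.004 0.004 0.002 0 0 0; 20 0.004 0.004 0.002 0 0 0"}}

```text
time: 10.92
tool_pos: [0.4851, 0.2823, 0.0902]
tool_rot: [0.301, 0.069, 0.951, -0.022]
contact_force: [-6.7, -0.7, 6.4]
gripper_width: 0.56
grasp_force: 60.3
```

>>> {"fn": "jog_arm", "kwargs": {"motion": "20 0 0 -0.06 0 0 0; 20 0 0 -0.13 0 0 0; 20 0 0 -0.2 0 0 0; 20 0 0 -0.28 0 0 0; 20 0 0 -0.28 0 0 0"}}

```text
time: 11.55
tool_pos: [0.4057, 0.295, 0.2074]
tool_rot: [0.303, 0.068, 0.95, -0.019]
contact_force: [0.6, 0.7, -0.9]
gripper_width: 0.559
grasp_force: 63.4
```

```bash
python3 - <<'E'
from h import *
go(GM-.06*gx+.13*gn,gy,gx)
E
```

```text
t 11.55 pos [0.4057 0.295  0.2074] dist 0.362652521709048 deg 83.7414395833102
row [-0.301 -0.63   0.197  0.365  0.424  0.798]
```

>>> {"fn": "jog_arm", "kwargs": {"motion": "20 -0.03 -0.05 -0.02 0.03 0.04 0.08; 20 -0.06 -0.12 -0.02 0.07 0.08 0.16; 20 -0.09 -0.19 -0.01 0.11 0.125 0.24; 20 -0.12 -0.25 0 0.15 0.17 0.32; 20 -0.15 -0.315 0.02 0.184 0.21 0.4"}}

```text
time: 12.18
tool_pos: [0.4495, 0.1266, 0.2375]
tool_rot: [0.13, 0.389, 0.911, -0.05]
contact_force: [1.3, -0.7, -0.7]
gripper_width: 0.562
grasp_force: 63.4
```

```bash
python3 - <<'E'
from h import *
go(GM-.06*gx+.13*gn,gy,gx)
E
```

```text
t 12.175 pos [0.4495 0.1266 0.2375] dist 0.1926664819416894 deg 41.35760279548954
row [-0.34  -0.105  0.148  0.176  0.214  0.393]
```

>>> {"fn": "jog_arm", "kwargs": {"motion": "20 -0.08 -0.025 0.03 0.035 0.045 0.08; 20 -0.16 -0.05 0.06 0.07 0.09 0.16; 20 -0.24 -0.08 0.1 0.11 0.135 0.24; 20 -0.34 -0.105 0.148 0.145 0.175 0.32; 20 -0.34 -0.105 0.148 0.176 0.214 0.393"}}

```text
time: 12.8
tool_pos: [0.5398, -0.044, 0.2109]
tool_rot: [-0.058, 0.653, 0.752, -0.067]
contact_force: [0.1, 0.5, -0.9]
gripper_width: 0.563
grasp_force: 63.4
```

```bash
python3 - <<'E'
from h import *
f=grab_frame("wrist");cv2.imwrite("pics/w6.png",f["color"][...,::-1])
go(GM-.06*gx+.010*gn,gy,gx)
W=cloud(f).reshape(-1,3);L=(W-GM)@np.c_[gx,gy,gn];s=state();t=(s["tool_pos"]-GM)@np.c_[gx,gy,gn]
k=L[(abs(L[:,0]+.06)<.012)&(abs(L[:,1]-.05)<.03)&(L[:,2]>.08)]-t;print("t",t,len(k),np.percentile(k[:,2],[10,50,90]) if len(k) else "")
E
```

```text
t 12.85 pos [ 0.54   -0.0436  0.2111] dist 0.11850574615032848 deg 0.4159793463916234
row [ 0.002 -0.001  0.237 -0.003 -0.001 -0.004]
t [-0.05882592 -0.00149974  0.12849044] 13632 [0.02321917 0.02427972 0.02528313]
```

View pics/w6.png

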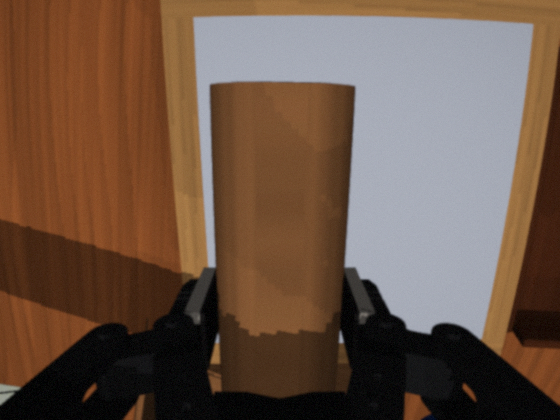

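>>> {"fn": "jog_arm", "kwargs": {"motion": "20 0.002 -0.001 0.08 -0.003 -0.001 -0.004; 20 0.002 -0.001 0.16 -0.003 -0.001 -0.004; 20 0.002 -0.001 0.21 -0.003 -0.001 -0.004; 20 0.002 -0.001 0.23 -0.003 -0.001 -0.004; 20 0.002 -0.001 0.23 -0.003 -0.001 -0.004"}}

```text
time: 13.48
tool_pos: [0.519, -0.0426, 0.1003]
tool_rot: [-0.054, 0.647, 0.758, -0.065]
contact_force: [-0.1, 0.3, -0.6]
gripper_width: 0.561
grasp_force: 63.4
```

>>> {"fn": "jog_arm", "kwargs": {"motion": "20 0 0 0 0 0 0; 20 0 0 0.001 0 0 0; 20 0 0 0.002 0 0 0; 20 0 0 0.003 0 0 0; 20 0 0 0.003 0 0 0"}}

```text
time: 14.1
tool_pos: [0.5192, -0.0428, 0.0995]
tool_rot: [-0.054, 0.648, 0.757, -0.064]
contact_force: [-0.8, -0.8, -0.6]
gripper_width: 0.564
grasp_force: 63.4
```

```bash
python3 - <<'E'
from h import *
go(GM-.06*gx+.010*gn,gy,gx)
E
```

```text
t 14.1 pos [ 0.5192 -0.0428  0.0995] dist 0.005567965327864148 deg 0.7564946644311747
row [-0.005 -0.001  0.01   0.005  0.002  0.007]
```

>>> {"fn": "jog_arm", "kwargs": {"motion": "20 0 0 0.002 0.002 0.001 0.004; 20 0 0 0.004 0.002 0.001 0.004; 20 0 0 0.006 0.002 0.001 0.004; 20 0 0 0.007 0.002 0.001 0.004; 20 0 0 0.007 0.002 0.001 0.004"}}

```text
time: 14.72
tool_pos: [0.5186, -0.0429, 0.0959]
tool_rot: [-0.055, 0.65, 0.755, -0.065]
contact_force: [0.2, 0.4, -1.4]
gripper_width: 0.56
grasp_force: 63.4
```

>>> {"fn": "jog_arm", "kwargs": {"motion": "20 0 0 0.001 0 0 0; 20 0 0 0.002 0 0 0; 20 0 0 0.003 0 0 0; 20 0 0 0.003 0 0 0; 20 0 0 0.003 0 0 0"}}

```text
time: 15.35
tool_pos: [0.5184, -0.0429, 0.0945]
tool_rot: [-0.055, 0.65, 0.755, -0.065]
contact_force: [0.1, -0.7, -0.6]
gripper_width: 0.561
grasp_force: 63.4
```

>>> {"fn": "jog_arm", "kwargs": {"motion": "20 0 0 0.001 0 0 0; 20 0 0 0.002 0 0 0; 20 0 0 0.002 0 0 0; 20 0 0 0.002 0 0 0; 20 0 0 0.002 0 0 0"}}

```text
time: 15.98
tool_pos: [0.5183, -0.043, 0.0936]
tool_rot: [-0.055, 0.65, 0.755, -0.065]
contact_force: [0.0, 0.7, 0.2]
gripper_width: 0.563
grasp_force: 63.4
```

>>> {"fn": "jog_arm", "kwargs": {"motion": "20 0 0 0.001 0 0 0; 20 0 0 0.002 0 0 0; 20 0 0 0.002 0 0 0; 20 0 0 0.002 0 0 0; 20 0 0 0.002 0 0 0"}}

```text
time: 16.6
tool_pos: [0.5183, -0.0431, 0.0927]
tool_rot: [-0.055, 0.65, 0.755, -0.065]
contact_force: [0.3, -0.6, 1.8]
gripper_width: 0.562
grasp_force: 63.5
```

>>> {"fn": "jog_arm", "kwargs": {"motion": "100 0 0 0 0 0 0; 100 0 0 0 0 0 0; 100 0 0 -0.02 0 0 0; 100 0 0 -0.1 0 0 0; 100 0 0 -0.2 0 0 0"}}

```text
time: 17.23
tool_pos: [0.5342, -0.0401, 0.1915]
tool_rot: [-0.056, 0.65, 0.755, -0.066]
contact_force: [0.8, 0.1, -0.0]
gripper_width: 0.997
grasp_force: 0.0
```

>>> {"fn": "jog_arm", "kwargs": {"motion": "100 0 0 0 0 0 0; 100 0 0 0 0 0 0; 100 0 0 0 0 0 0; 100 0 0 0 0 0 0; 100 0 0 0 0 0 0"}}

```text
time: 17.85
tool_pos: [0.5344, -0.0403, 0.1903]
tool_rot: [-0.056, 0.65, 0.755, -0.065]
contact_force: [0.1, -0.5, -0.3]
gripper_width: 1.003
grasp_force: 0.0
```

```bash
python3 - <<'E'
from h import *
f=grab_frame("wrist")
W=cloud(f).reshape(-1,3);L=(W-GM)@np.c_[gx,gy,gn];s=state();t=(s["tool_pos"]-GM)@np.c_[gx,gy,gn]
k=L[(abs(L[:,0])<.13)&(abs(L[:,1])<.13)&(L[:,2]>.02)&(L[:,2]<.05)];print("t",t,len(k),np.percentile(k,[1,50,99],axis=0))
print(cv2.minAreaRect(k[:,:2].astype(np.float32)))
f=grab_frame("scene");W=cloud(f).reshape(-1,3);L=(W-GM)@np.c_[gx,gy,gn]
k=L[(abs(L[:,0])<.13)&(abs(L[:,1])<.13)&(L[:,2]>.015)&(L[:,2]<.05)];print(len(k),np.percentile(k,[1,50,99],axis=0))
f=grab_frame("top");W=cloud(f);P=W.reshape(-1,3)
q=P[(abs(P[:,0]-.514)<.16)&(P[:,1]<-.2)&(P[:,1]>-.46)&(P[:,2]>.078)&(P[:,2]<.1)]
l=(q-[.575,-.037,0])@np.c_[frame(8.3,0)];q=q[(l[:,1]<-.158)]
q=q[np.hypot(q[:,0]-.741,q[:,1]+.32)>.07]
print("waste",cv2.minAreaRect(q[:,:2].astype(np.float32)))
q=P[(abs(P[:,0]-.514)<.08)&(abs(P[:,1]+.327)<.07)];print("floor",np.percentile(q[:,2],[10,50,90]))
im=f["color"][90:330,260:520,::-1];cv2.imwrite("pics/t7.png",cv2.resize(im,None,fx=2.3,fy=2.3))
go(GM-.06*gx+.009*gn,gy,gx)
E
```

```text
t [-0.06010291  0.00257415  0.10741616] 18430 [[-0.08360601 -0.07481006  0.02132522]
 [-0.06014634  0.01539429  0.03205793]
 [-0.03643801  0.0818508   0.0341207 ]]
((-0.05983687937259674, 0.0025838464498519897), (0.049123670905828476, 0.16112208366394043), 0.23323401808738708)
630 [[-0.07645023 -0.07839219  0.01555628]
 [-0.04730806 -0.00045056  0.03151599]
 [-0.03146924  0.07992759  0.03786035]]
waste ((0.5130626559257507, -0.32680684328079224), (0.203576922416687, 0.24350795149803162), 83.35564422607422)
floor [0.00251285 0.00603787 0.00968379]
t 18.0 pos [ 0.5347 -0.0403  0.1909] dist 0.0988562615709589 deg 0.353830818655886
row [-0.005 -0.001  0.198  0.002  0.001  0.003]
```

View pics/t7.png

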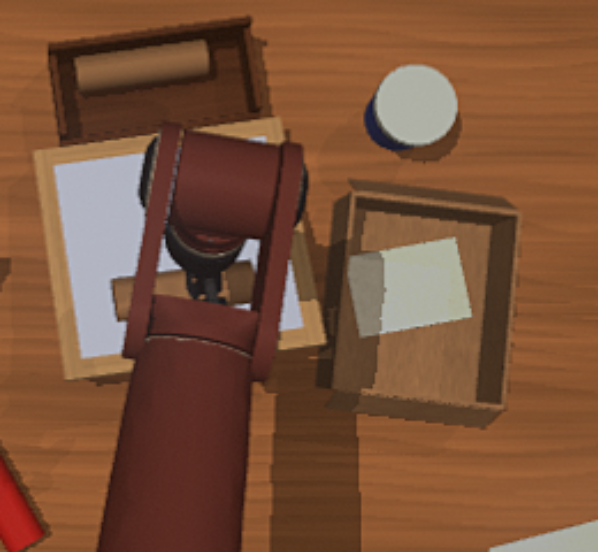

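>>> {"fn": "jog_arm", "kwargs": {"motion": "100 0 0 0.08 0 0 0; 100 0 0 0.15 0 0 0; 100 0 0 0.195 0 0 0; 100 0 0 0.195 0 0 0; 100 0 0 0.195 0 0 0"}}

```text
time: 18.62
tool_pos: [0.5194, -0.0431, 0.0962]
tool_rot: [-0.054, 0.65, 0.755, -0.065]
contact_force: [-0.7, -0.1, 0.2]
gripper_width: 1.0
grasp_force: 0.0
```

>>> {"fn": "jog_arm", "kwargs": {"motion": "20 0 0 0 0 0 0; 20 0 0 0 0 0 0; 20 0 0 0 0 0 0; 20 0 0 0 0 0 0; 20 0 0 0 0 0 0"}}

```text
time: 19.25
tool_pos: [0.5196, -0.0431, 0.0965]
tool_rot: [-0.054, 0.65, 0.755, -0.064]
contact_force: [0.3, 0.3, 6.1]
gripper_width: 0.558
grasp_force: 62.4
```

>>> {"fn": "jog_arm", "kwargs": {"motion": "20 0 0 -0.05 0 0 0; 20 0 0 -0.13 0 0 0; 20 0 0 -0.22 0 0 0; 20 0 0 -0.28 0 0 0; 20 0 0 -0.28 0 0 0"}}

```text
time: 19.88
tool_pos: [0.5434, -0.0394, 0.2354]
tool_rot: [-0.053, 0.65, 0.755, -0.064]
contact_force: [0.5, -1.0, -0.6]
gripper_width: 0.558
grasp_force: 62.0
```

```bash
cat >> h.py <<'E'
wx,wy,wz=frame(-6.6,0);WB=np.array([.513,-.327,0.])
E
python3 - <<'E'
from h import *
print("x=wx");go(WB+[0,0,.2],wx,-wy);print("x=-wx");go(WB+[0,0,.2],-wx,wy);print(state()["joint_pos"])
E
```

```text
x=wx
t 19.875 pos [ 0.5434 -0.0394  0.2354] dist 0.29134934196183043 deg 105.48051333757046
row [-0.559 -0.132  0.096 -0.076  0.103  1.221]
x=-wx
t 19.875 pos [ 0.5434 -0.0394  0.2354] dist 0.29134934196183043 deg 75.33373581694144
row [-0.559 -0.132  0.096 -0.096 -0.07  -0.868]
[-0.17990305 -0.03049817  1.69626906 -0.05646814  1.63179048 -0.32868328]
```

>>> {"fn": "jog_arm", "kwargs": {"motion": "20 -0.06 -0.01 0.01 -0.01 -0.007 -0.087; 20 -0.12 -0.03 0.02 -0.02 -0.014 -0.174; 20 -0.18 -0.04 0.03 -0.03 -0.021 -0.26; 20 -0.24 -0.055 0.04 -0.04 -0.028 -0.345; 20 -0.3 -0.07 0.04 -0.05 -0.036 -0.43"}}

```text
time: 20.5
tool_pos: [0.525, -0.1934, 0.2156]
tool_rot: [-0.031, 0.375, 0.926, -0.033]
contact_force: [-0.0, -0.4, -0.7]
gripper_width: 0.562
grasp_force: 61.9
```

```bash
python3 - <<'E'
from h import *
go(WB+[0,0,.2],-wx,wy)
E
```

```text
t 20.5 pos [ 0.525  -0.1934  0.2156] dist 0.1350855181810329 deg 37.80208612569917
row [-0.17  -0.206  0.043 -0.047 -0.04  -0.435]
```

>>> {"fn": "jog_arm", "kwargs": {"motion": "20 -0.04 -0.05 0.01 -0.01 -0.01 -0.1; 20 -0.08 -0.1 0.02 -0.02 -0.02 -0.2; 20 -0.13 -0.16 0.03 -0.03 -0.03 -0.3; 20 -0.17 -0.206 0.04 -0.047 -0.04 -0.41; 20 -0.17 -0.206 0.043 -0.047 -0.04 -0.435"}}

```text
time: 21.12
tool_pos: [0.5121, -0.3283, 0.2006]
tool_rot: [0.0, 0.061, 0.998, -0.0]
contact_force: [0.2, 0.0, -0.6]
gripper_width: 0.556
grasp_force: 62.0
```

```bash
python3 - <<'E'
from h import *
go(WB+[0,0,.022],-wx,wy)
f=grab_frame("wrist");W=cloud(f).reshape(-1,3);L=(W-state()["tool_pos"])
L=L@np.c_[wx,wy,wz];print([ (a,np.round(np.median(L[(abs(L[:,0]-a)<.01)&(abs(L[:,1])<.008)&(L[:,2]>-.02)][:,2]),4)) for a in (-.07,-.05,-.03,.03,.05,.07)])
E
```

```text
t 21.125 pos [ 0.5121 -0.3283  0.2006] dist 0.1785623144455255 deg 0.36836514634672013
row [-0.001  0.003  0.357 -0.     0.    -0.004]
[(-0.07, np.float64(0.0211)), (-0.05, np.float64(0.0211)), (-0.03, np.float64(0.021)), (0.03, np.float64(0.0208)), (0.05, np.float64(nan)), (0.07, np.float64(nan))]
  return _methods._mean(a, axis=axis, dtype=dtype,
  ret = ret.dtype.type(ret / rcount)
```

>>> {"fn": "jog_arm", "kwargs": {"motion": "20 0 0.003 0.09 0 0 0; 20 0 0.003 0.18 0 0 0; 20 0 0.003 0.27 0 0 0; 20 0 0.003 0.33 0 0 0; 20 0 0.003 0.345 0 0 0"}}

```text
time: 21.8
tool_pos: [0.5124, -0.3235, 0.027]
tool_rot: [-0.001, 0.06, 0.998, 0.001]
contact_force: [0.2, -0.2, -0.2]
gripper_width: 0.552
grasp_force: 61.9
```

>>> {"fn": "jog_arm", "kwargs": {"motion": "20 0 0 0.004 0 0 0; 20 0 0 0.008 0 0 0; 20 0 0 0.01 0 0 0; 20 0 0 0.01 0 0 0; 20 0 0 0.01 0 0 0"}}

```text
time: 22.42
tool_pos: [0.5155, -0.3264, 0.0273]
tool_rot: [0.003, 0.06, 0.998, -0.002]
contact_force: [-0.4, 0.4, -0.5]
gripper_width: 0.56
grasp_force: 61.9
```

>>> {"fn": "jog_arm", "kwargs": {"motion": "20 0 0 0.004 0 0 0; 20 0 0 0.008 0 0 0; 20 0 0 0.012 0 0 0; 20 0 0 0.012 0 0 0; 20 0 0 0.012 0 0 0"}}

```text
time: 23.05
tool_pos: [0.5153, -0.3262, 0.0207]
tool_rot: [0.002, 0.06, 0.998, -0.002]
contact_force: [0.5, 0.0, -0.9]
gripper_width: 0.556
grasp_force: 61.9
```

>>> {"fn": "jog_arm", "kwargs": {"motion": "20 0 0 0.001 0 0 0; 20 0 0 0.002 0 0 0; 20 0 0 0.003 0 0 0; 20 0 0 0.003 0 0 0; 20 0 0 0.003 0 0 0"}}

```text
time: 23.68
tool_pos: [0.5153, -0.3262, 0.0193]
tool_rot: [0.002, 0.06, 0.998, -0.002]
contact_force: [-0.2, 0.7, -1.2]
gripper_width: 0.558
grasp_force: 61.9
```

>>> {"fn": "jog_arm", "kwargs": {"motion": "20 0 0 0.001 0 0 0; 20 0 0 0.002 0 0 0; 20 0 0 0.003 0 0 0; 20 0 0 0.003 0 0 0; 20 0 0 0.003 0 0 0"}}

```text
time: 24.3
tool_pos: [0.5154, -0.3262, 0.0178]
tool_rot: [0.002, 0.06, 0.998, -0.002]
contact_force: [-0.6, -0.0, -0.7]
gripper_width: 0.558
grasp_force: 61.9
```

>>> {"fn": "jog_arm", "kwargs": {"motion": "20 0 0 0.001 0 0 0; 20 0 0 0.002 0 0 0; 20 0 0 0.003 0 0 0; 20 0 0 0.003 0 0 0; 20 0 0 0.003 0 0 0"}}

```text
time: 24.92
tool_pos: [0.5155, -0.3263, 0.0171]
tool_rot: [0.002, 0.06, 0.998, -0.002]
contact_force: [-3.0, 0.5, 5.4]
gripper_width: 0.558
grasp_force: 62.4
```

Contact. Release and withdraw.

>>> {"fn": "jog_arm", "kwargs": {"motion": "100 0 0 0 0 0 0; 100 0 0 0 0 0 0; 100 0 0 -0.04 0 0 0; 100 0 0 -0.16 0 0 0; 100 0 0 -0.28 0 0 0"}}

```text
time: 25.55
tool_pos: [0.5145, -0.3256, 0.1587]
tool_rot: [0.002, 0.06, 0.998, -0.002]
contact_force: [0.7, -0.6, -0.4]
gripper_width: 1.002
grasp_force: 0.0
```

>>> {"fn": "jog_arm", "kwargs": {"motion": "100 0 0 -0.06 0 0 0; 100 0 0 -0.1 0 0 0; 100 0 0 -0.1 0 0 0; 100 0 0 -0.1 0 0 0; 100 0 0 -0.1 0 0 0"}}

```text
time: 26.18
tool_pos: [0.5136, -0.3249, 0.2038]
tool_rot: [0.001, 0.06, 0.998, -0.0]
contact_force: [0.4, 0.3, -0.2]
gripper_width: 0.999
grasp_force: 0.0
```

```bash
python3 - <<'E'
from h import *
f=grab_frame("scene");cv2.imwrite("pics/s8.png",cv2.resize(f["color"][130:320,100:420,::-1],None,fx=2,fy=2));print(state()["tool_pos"])
E
```

```text
[ 0.51377086 -0.32495896  0.20411463]
```

View pics/s8.png

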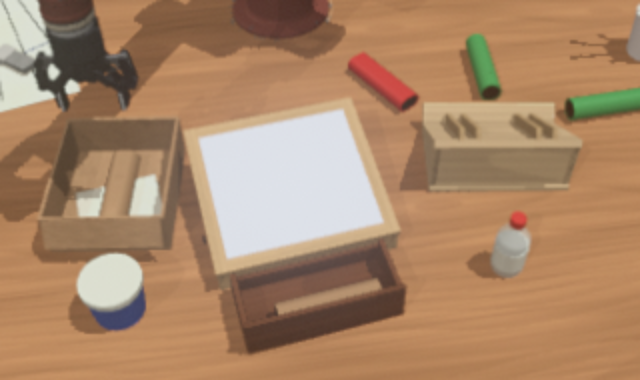

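The crushed core lies in the waste box (118,183), the round one in the tray (330,297), and the gripper is clear.

```bash
python3 -c "
from plant import *
print(job_done())"
```

```text
the job is handed in; nothing more can be done
None
```

Both cores are sorted and the job is handed in after about 26 s on the robot's clock: the round core rolled into the tray, the crushed one stayed put on the glass and now lies in the waste box, and the bottle, tub and look-alikes were not touched.

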